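# Level the display shelf on the make-up desk

### The arm

A 6-joint arm with a two-finger parallel gripper is mounted at the origin on the work surface. World frame = base frame: x ahead of the robot, y to its left, z up, the work surface at z = 0. Lengths are in mm, angles in degrees, forces in N, time in s.
With the tool pointing down it reaches from about 300 to 850 mm from the base axis. Payload 4.2 kg.
Tool frame: the origin (TCP) lies at the very end of the fingers, on their centre line; the grasp point (between the pads) lies 19 mm behind it (env.grasp_offset is the distance from the TCP to the grasp point, in mm); z points along the fingers, y is the line along which they close (so a half turn about z gives the same grasp; the last joint's range is limited). The gripper opens to 91 mm and grips with 3 to 60 N. Pads are 32 mm wide; open, the fingers measure 118 mm over their backs; the gripper's body (76 mm by 178 mm) begins 60 mm behind the grasp point.
Start: joints at [74.542, 18.312, 89.639, -0, 72.044, -1.146], TCP at [142.147, 557.169, 213.976] pointing down, gripper open.
Joint ranges: [-177.97, 177.97], [-48.28, 115.42], [12.27, 149.76], [-77.06, 257.06], [2.81, 150.46], [-146.56, 146.56]. Speed limits (degrees/s): [147.25, 147.25, 180, 180, 180, 180].

### API

Orientations are given as [roll, pitch, yaw] about the fixed x, y, z axes, in that order (R = Rz(yaw) Ry(pitch) Rx(roll)).
In Python, from workcell import env gives the robot as it stands. The module is installed in compiled form; this text tells all that it offers.
- The arm moves only by the tool send_rows, never from a script. Its argument "motion" is a list of rows, each an object of numbers: "tx", "ty", "tz": the shift along the tool's x, y, z in units of 500 mm (1.0 is 500 mm); "rx", "ry", "rz": the turn, a rotation vector about the tool's x, y, z in units of 30 degrees (1.0 is 30 degrees); "gripper": the closure, from -1 (fully open) to 1 (shut). In form: [{"tx": .., "ty": .., "tz": .., "rx": .., "ry": .., "rz": .., "gripper": ..}, ...]. A call has 1 to 12 rows; each row shifts and turns the commanded pose from where the row before left it, along the tool's axes as they then stand; what a row does not reach is not made up. A row lasts 1/8 s, in which the tool goes at most 62.5 mm and 10.7 degrees, less where a joint would pass 70% of its speed; a pose out of reach is approached as far as the arm can. A call with a number of a shift or a turn outside -1 to 1 is refused whole. A call with a gripper value outside its range is refused whole. The fingers move at their own pace and stop on an object; "grip_force" is the grip in N (left out, the last holds). Time passes only in rows, so rows that do not move let the fingers close. It gives the time, the measured TCP pose, the force, the opening and the grip force at its end, in the units of the state.
- env.state(): the state, without advancing time (a new reading comes with each control period).
- env.grab_frame(name): name is "scene" or "side" or "wrist"; returns a dict with "frame" (384x512x3 uint8, red, green, blue), "vertical_fov" (degrees; the focal length in pixels is half the picture's height over the tangent of half this angle, whatever the lens; pixels are square), "cx", "cy" (the principal point, pixels), "rvec" (rotation vector, rad) and "tvec" (3), from world to camera coordinates, as OpenCV has them; the wrist camera has in their place "T_tool_cam" (4x4, takes a point from camera to tool coordinates, whose origin is the TCP and whose axes are the flange's). Camera axes: x right, y down, z forward; pixel columns grow to the right and rows downward; lengths in mm; the calibration is good to about 2 mm. A picture is of the moment at which its call begins: read the wrist's pose just before it. There is no depth.
- env.job_done(): hands the job in; it is judged then, once.
The state is a dict: "time_s": time; "qpos": joint angles; "qvel": joint speeds; "effort": joint torques, N m; "ee_pos": TCP position; "ee_rot": TCP orientation; "force": force on the tool from outside, world axes, zero at the start; "torque": the same for the moment, N m; "gripper_width": finger opening in mm; "gripper_force": force on a finger pad.
Only numpy, scipy, OpenCV 4.12 (cv2) and the standard library are available. Lean on these libraries where they do the work, as an engineer would, in place of code of your own. Each camera call takes 0.05 s, during which the arm holds its last target. There are 200 camera calls.

### The job

Lay the yellow spirit level in the metal slot on the little white shelf, push it fully home under the strap and let go, so that it rests flat and shows how far the shelf is out of level. Then turn the red knob of the shelf's levelling foot until the bubble stands between the two black lines. Finish by pressing the level down gently from above with the fingers, and end like that, still pressing, with the bubble between the lines; leave the other things on the desk where they are.

Things in the scene. Friction and masses are not known exactly. Their poses are not given: they have to be found in the camera images.
- level: Loose spirit level: yellow bar 130 long (own x) x 26 wide x 40 high mm, about 0.35 kg, black ends, both alike. Origin: centre of its underside. It starts flat on the desk. In the middle of its top is a green window 62 x 18 mm with two black lines 10 mm either side of the centre; the plain 30 mm at each end is for pressing.
- bubble (a joint): Position (m) of the pale bubble (14 mm long) from the vial's centre along the level's own +x; within 0.003 it is between the lines. It drifts to the higher end, 0.34 m per rad of slope (0.03 rad: 10 mm), stops at 0.021, and takes about 1.5 s to settle.
- slot_home (a point): On the slot's floor (top of the shelf board, some 60 mm above the desk), where the centre of the level's underside lies when fully home. Axes of the tilting board: y along the slot to its closed end, x across, z up. Channel open on top, 29 mm wide, flaring above 8 mm to 43 mm wide at its lips 15 mm up, from y = -110 mm (open end) to the end stop at +65 mm, met by the level's end when home.
- slot_strap (a point): Centre of the underside of the metal strap over the slot's closed end, 42.5 mm above the slot floor, 44 mm beyond the home point, same axes. The strap is 20 mm wide along the slot and 4 mm thick. The level must be lowered into the slot at least 35 mm short of home, then slid along +y under the strap to the stop.
- shelf_mid (a point): Centre of the top of the white shelf board, its axes. The board is 350 mm long (y), 110 deep (x), 14 thick and tilts about a pivot under its +y end, 160 mm from the middle. Home point of the slot: y +90 mm, knob: y -125 mm, both x 0. At the start the knob end is the lower one, by 0.017 to 0.042 rad.
- knob_grip (a point): On the axis of the red levelling-foot knob, 26 mm above the board top, a good height to grasp; its x axis runs along the knob's grip bar. The bar is 48 mm long, 14 mm thick and reaches from 8 to 40 mm above the board, over a black disc of radius 25 mm.
- foot_knob (a joint): Angle (rad) of the knob, 0 to 2.2, growing clockwise seen from above; starts between 0 and 0.15. Each rad raises the knob end: the board tilts 0.034 rad, the knob rises 10 mm and the bubble moves 11.6 mm towards the knob end. It is stiff (0.12 N m), stays where it is left, and needs less than 1.4 rad.
- palette: Bystander, not to be moved: black make-up palette with six colours, 110 x 70 x 12 mm, flat on the desk. Origin: centre of its underside.
- cup_a: Bystander, not to be moved: tall white cup, radius 38, height 110 mm. Origin: centre of its underside.
- cup_b: Bystander, not to be moved: smaller white cup, radius 34, height 85 mm. Origin: centre of its underside.
- cream_jar: Bystander, not to be moved: white cream jar, radius 32, height 42 mm. Origin: centre of its underside.
- spray: Bystander, not to be moved: slim blue spray bottle with black cap, radius 19, height 130 mm. Origin: centre of its underside.
There are look-alikes about, which are no part of the job. What is meant by the level is not pink, purple or turquoise, and is the larger of those in its own colour.

How it is judged (in metres and radians):
On the way, in this order (a step that is already met when the one before it is completed fails the run):
1. the level lies home in the slot, let go, and shows the shelf out of level (bubble more than 4 mm off centre) (x of level in the frame of slot_home between -0.003 and 0.003 m and y of level in the frame of slot_home between -0.004 and 0.004 m and z of level in the frame of slot_home between -0.003 and 0.003 m and angle between the x axis of level and the y axis of slot_home, either way round below 0.04 rad and angle between the z axis of level and the z axis of slot_home, either way round below 0.02 rad and contact force between the fingers and level below 0.1 N and (value of joint bubble above 0.004 m or value of joint bubble below -0.004 m)), for 0.2 s.
2. with the level home and flat, the bubble stands between the lines (x of level in the frame of slot_home between -0.003 and 0.003 m and y of level in the frame of slot_home between -0.004 and 0.004 m and z of level in the frame of slot_home between -0.003 and 0.003 m and angle between the x axis of level and the y axis of slot_home, either way round below 0.04 rad and angle between the z axis of level and the z axis of slot_home, either way round below 0.02 rad and value of joint bubble between -0.003 and 0.003 m), for 0.3 s.
At the end, for the whole second after the job is handed in: At the end, and through the last second, the level is home in the slot (within 3 mm across, 4 mm along, 3 mm in height, flat on the floor), the bubble is within 3 mm of centre, and the fingers press the level down onto the shelf with 3 to 30 N (all of step 2 and contact force between the fingers and level between 3 and 30 N and contact force between level and shelf above 5.5 N); the arm keeps its last pose, push and grip.
It fails at once if a bystander is shifted by more than 3 cm (distance of any of palette, cup_a, cup_b, cream_jar, spray from where it was at the start of the episode above 0.03 m).
It fails at once if the level is pressed or squeezed onto the shelf with more than 60 N (contact force between level and shelf above 60 N).
It also fails if it takes over 72 s, if anything falls off the work surface, if the arm or the gripper's body presses on something with over 40 N, if the wrist force passes 120 N, or if a joint passes its speed limit or range.

## Working session

There is one attempt and no reset: what is moved stays moved. The work goes in short steps, Python scripts to look and compute and a tool call to move; the robot and the scene stay as the last step left them, time stands still between calls to the robot, and variables do not carry over. Pictures are saved under pics/ and viewed, at most 12 in all, crops included, and the job is handed in when it is done.

Besides the shell and the picture viewer there is one more tool, called after "Call:" by a JSON object that holds its "method" and its "body". send_rows: Moves the arm, as the interface text tells. Shifts and turns lie within -1 to 1; 1 stands for 500 mm of shift or 30 degrees of turn. Its arguments: {"type":"object","properties":{"motion":{"type":"array"},"grip_force":{"type":"number"}},"required":["motion"]}

```bash
mkdir -p pics
cat > h.py <<'E'
import numpy as np, cv2
from scipy.spatial.transform import Rotation as Ro
from workcell import env
def cam(name):
    s=env.state(); f=env.grab_frame(name); im=f["frame"]
    fl=im.shape[0]/2/np.tan(np.radians(f["vertical_fov"])/2)
    if name=="wrist":
        T=np.array(f["T_tool_cam"]); Rt=Ro.from_euler('xyz',s["ee_rot"],degrees=True).as_matrix()
        R=Rt@T[:3,:3]; o=Rt@T[:3,3]+np.array(s["ee_pos"])
    else:
        Rc=cv2.Rodrigues(np.array(f["rvec"],float))[0]; R=Rc.T; o=-R@np.array(f["tvec"],float).ravel()
    return dict(im=im,f=fl,cx=f["cx"],cy=f["cy"],R=R,o=o)
def ray(c,u,v):
    return c["R"]@np.array([(u-c["cx"])/c["f"],(v-c["cy"])/c["f"],1.])
def onz(c,u,v,z):
    d=ray(c,u,v); return c["o"]+d*(z-c["o"][2])/d[2]
def proj(c,p):
    q=c["R"].T@(np.array(p)-c["o"]); return c["f"]*q[0]/q[2]+c["cx"],c["f"]*q[1]/q[2]+c["cy"]
def save(im,n,s=1): cv2.imwrite("pics/"+n,cv2.resize(im[...,::-1],None,fx=s,fy=s))
E
python3 - <<'E'
from h import *
print(env.state())
for n in ("scene","side","wrist"):
    c=cam(n); save(c["im"],n+"0.png",1.5); print(n,c["o"],c["R"][:,2],c["f"],c["cx"],c["cy"])
E
```

```text
{'time_s': 0.0, 'qpos': array([ 7.45418152e+01,  1.83501759e+01,  8.97068561e+01, -1.82226693e-04,
        7.20412856e+01, -1.14590162e+00]), 'qvel': array([ 0.03884622,  0.04572104,  0.02297287,  0.00836969,  0.0091431 ,
       -0.15027166]), 'effort': array([-1.84598910e-03, -4.12462378e+01, -2.31966090e+01,  7.22762081e-02,
        4.57907771e-02, -1.67836506e-04]), 'ee_pos': array([142.01144838, 556.67428994, 213.1318989 ]), 'ee_rot': array([-1.79901699e+02, -1.79297844e-03,  1.65687772e+02]), 'force': array([-0.14438191,  0.36122221,  0.07311515]), 'torque': array([ 0.02036195, -0.06444079,  0.00781668]), 'gripper_force': 0.0, 'gripper_width': 91.31026835204909}
scene [1277.36775138  754.04052328  749.57540326] [-0.62573474 -0.56569303 -0.53707302] 401.25004441121104 257.6709258683789 198.30554745389628
side [  171.21505377 -1001.90772518   948.50035397] [ 0.2544868   0.7522096  -0.60779699] 465.59867456208093 256.1214263129102 192.11737729740724
wrist [ 71.33964243 575.73641345 383.01192437] [ 0.2488563  -0.06574452 -0.96630647] 281.5553368663044 254.552203320536 193.5663109712519
```

View pics/scene0.png

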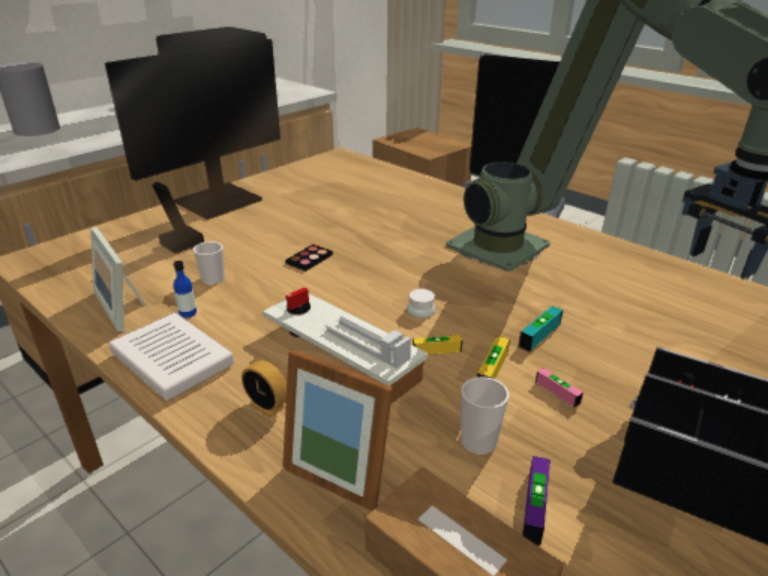

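View pics/side0.png

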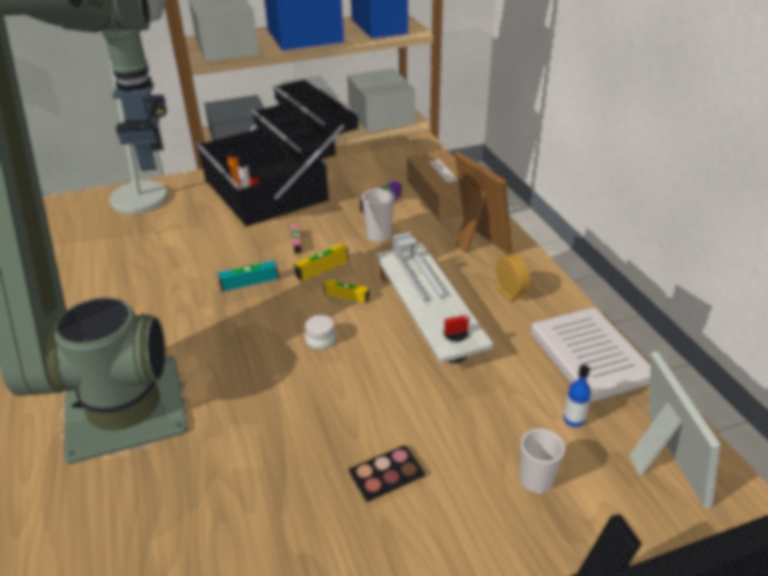

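The scene view shows the larger yellow level at about (494,357) of the 1.5x picture and a smaller one at (438,345). The shelf has its red knob at (298,300) and its strap at (396,348). In the side view the large level is at (322,262), the knob at (456,326) and the strap at (404,245).

Run:
```python
from h import *
for n in ("scene","side"):
    c=cam(n); hsv=cv2.cvtColor(c["im"],cv2.COLOR_RGB2HSV)
    for nm,lo,hi,z in (("yel",(22,170,90),(32,255,255),25),("red",(0,200,90),(6,255,255),85)):
        m=cv2.inRange(hsv,lo,hi); k,l,st,ce=cv2.connectedComponentsWithStats(m)
        for i in range(1,k):
            if st[i,4]>40: print(n,nm,st[i],ce[i].round(1),onz(c,*ce[i],z).round(0))
S=cam("side")
for u,v in((380,253),(420,243),(440,360),(490,345)): print("side corner",onz(S,u/1.5,v/1.5,60).round(0))
C=cam("scene")
for u,v in((264,313),(295,296),(425,352),(395,378)): print("scene corner",onz(C,u/1.5,v/1.5,60).round(0))
print("strap",onz(S,404/1.5,241/1.5,105).round(),onz(C,395/1.5,342/1.5,105).round())
```

```text
scene yel [276 224  32  12 257] [292.8 229.8] [490. 186.  25.]
scene yel [319 224  21  28 221] [329.8 238.6] [450. 291.  25.]
scene red [191 192  15  14 135] [198.2 198.7] [630. -77.  85.]
side yel [197 162  35  25 391] [214.9 174.5] [459. 286.  25.]
side yel [216 186  30  16 260] [230.3 193.9] [476. 162.  25.]
side red [298 212  13  11 108] [303.9 216.6] [621. -90.  85.]
side corner [578. 223.  60.]
side corner [676. 228.  60.]
side corner [ 566. -144.   60.]
side corner [ 670. -140.   60.]
scene corner [ 690. -114.   60.]
scene corner [ 604. -118.   60.]
scene corner [564. 208.  60.]
scene corner [659. 217.  60.]
strap [621. 186. 105.] [625. 186. 105.]
```

Call:
{"method": "send_rows", "body": {"motion": [{"tx": -0.0926,"ty": -0.0465,"gripper": -1},{"tx": -0.0926,"ty": -0.0465},{"tx": -0.0926,"ty": -0.0465},{"tx": -0.0926,"ty": -0.0465},{"tx": -0.0926,"ty": -0.0465},{"tx": -0.0926,"ty": -0.0465},{"tx": -0.0926,"ty": -0.0465},{"tx": -0.0926,"ty": -0.0465},{},{}]}}

```text
invalid input at $.motion[0]: expected keys tx, ty, tz, rx, ry, rz, gripper
```

Run:
```python
from h import *
c=cam("wrist"); save(c["im"],"w1.png",1.5); s=env.state(); print(s["ee_pos"],s["ee_rot"],s["time_s"],s["qpos"])
```

```text
[142.1419225  557.10114061 213.85357909] [-1.79991317e+02  5.72574556e-05  1.65686611e+02] 0.4 [ 7.45406544e+01  1.83174022e+01  8.96488917e+01 -2.42732108e-04
  7.20423866e+01 -1.14588156e+00]
```

View pics/w1.png

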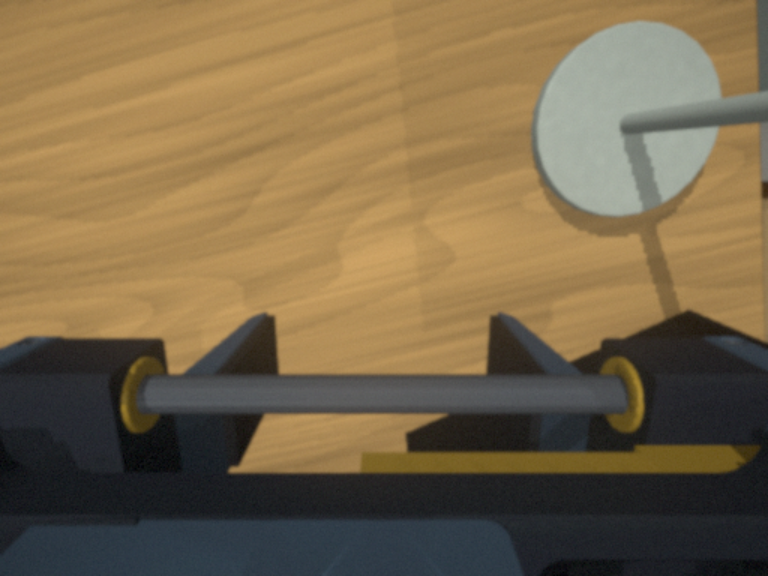

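The wrist view shows only bare desk and the lamp foot, because the rows need all seven keys and the arm did not move. I'll resend the move.

Call:
{"method": "send_rows", "body": {"motion": [{"tx": -0.0926,"ty": -0.0465,"tz": 0,"rx": 0,"ry": 0,"rz": 0,"gripper": -1},{"tx": -0.0926,"ty": -0.0465,"tz": 0,"rx": 0,"ry": 0,"rz": 0,"gripper": -1},{"tx": -0.0926,"ty": -0.0465,"tz": 0,"rx": 0,"ry": 0,"rz": 0,"gripper": -1},{"tx": -0.0926,"ty": -0.0465,"tz": 0,"rx": 0,"ry": 0,"rz": 0,"gripper": -1},{"tx": -0.0926,"ty": -0.0465,"tz": 0,"rx": 0,"ry": 0,"rz": 0,"gripper": -1},{"tx": -0.0926,"ty": -0.0465,"tz": 0,"rx": 0,"ry": 0,"rz": 0,"gripper": -1},{"tx": -0.0926,"ty": -0.0465,"tz": 0,"rx": 0,"ry": 0,"rz": 0,"gripper": -1},{"tx": -0.0926,"ty": -0.0465,"tz": 0,"rx": 0,"ry": 0,"rz": 0,"gripper": -1},{"tx": 0,"ty": 0,"tz": 0,"rx": 0,"ry": 0,"rz": 0,"gripper": -1},{"tx": 0,"ty": 0,"tz": 0,"rx": 0,"ry": 0,"rz": 0,"gripper": -1}]}}

```text
time_s: 1.65
ee_pos: [454.6, 285.5, 213.8]
ee_rot: [180.0, -0.1, 165.7]
force: [0.8, 0.5, 0.1]
gripper_width: 90.9
gripper_force: 0.0
```

Run:
```python
from h import *
c=cam("wrist"); save(c["im"],"w2.png",1.5); s=env.state(); print(s["ee_pos"],s["ee_rot"],s["time_s"],s["qpos"])
m=cv2.inRange(cv2.cvtColor(c["im"],cv2.COLOR_RGB2HSV),(22,170,60),(32,255,255)); k,l,st,ce=cv2.connectedComponentsWithStats(m)
for i in range(1,k):
    if st[i,4]>60: print(st[i],ce[i].round(1),onz(c,*ce[i],40).round(1))
```

```text
[454.30530215 285.93407486 213.91205638] [ 1.79988042e+02 -4.19032938e-02  1.65722213e+02] 1.7 [ 3.09343672e+01  1.48833052e+01  9.45749501e+01  4.04700680e-02
  7.05627828e+01 -4.48013153e+01]
[ 223  130   72   96 1613] [258.3 176.5] [452.3 291.4  40. ]
[173 181  26  42 426] [186.7 196.1] [454.3 197.4  40. ]
[416 240  12  27 100] [421.8 253.7] [608.5 477.6  40. ]
[411 266  18  22  98] [422.3 276.8] [643.7 474.7  40. ]
[ 84 275  19  13  73] [ 90.7 281.1] [537.1  31.9  40. ]
[ 311  297  190   18 1416] [422.4 306.8] [691.6 470.2  40. ]
[260 303  50  12 177] [286.3 309.3] [647.9 283.   40. ]
```

View pics/w2.png

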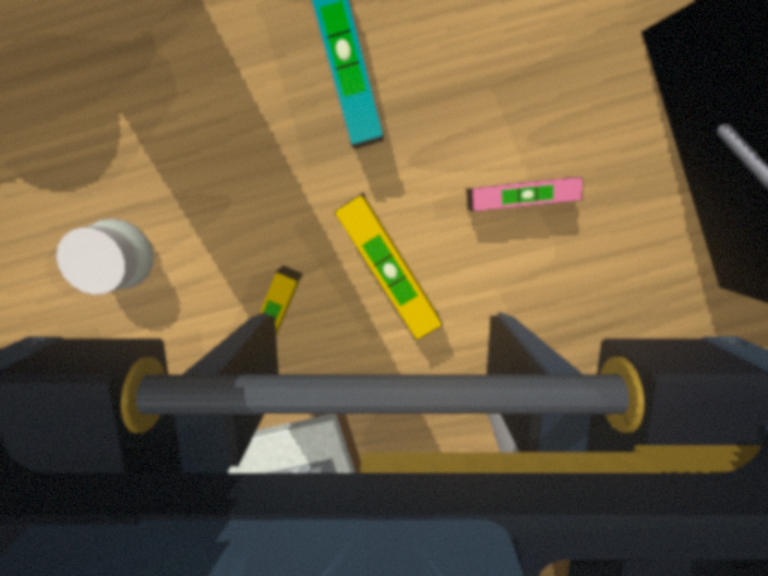

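The wrist view shows the large level with its top corners at (338,208), (365,195), (441,322) and (416,338), clear of its neighbours. The bubble is centred at (390,270).

```bash
cat >> h.py <<'E'
def lev(c,z=40,near=None):
    m=cv2.inRange(cv2.cvtColor(c["im"],cv2.COLOR_RGB2HSV),(22,150,110),(75,255,255))
    m=cv2.morphologyEx(m,cv2.MORPH_CLOSE,np.ones((5,5)))
    cs,_=cv2.findContours(m,cv2.RETR_EXTERNAL,cv2.CHAIN_APPROX_NONE)
    k=max(cs,key=lambda k:cv2.contourArea(k) if cv2.pointPolygonTest(k,near,True)>-20 else 0)
    P=np.array([onz(c,*p[0],z)[:2] for p in k],np.float32)
    return cv2.minAreaRect(P)
E
python3 - <<'E'
from h import *
c=cam("wrist")
P=np.array([onz(c,u/1.5,v/1.5,40) for u,v in ((338,208),(365,195),(441,322),(416,338))])
d=(P[2]+P[3]-P[0]-P[1]); print(P.round(),P.mean(0),np.degrees(np.arctan2(d[1],d[0])),np.linalg.norm(d)/2)
print(lev(c,40,(258.,178.)))
E
```

```text
[[397. 265.  40.]
 [393. 288.  40.]
 [512. 324.  40.]
 [521. 300.  40.]] [455.73698011 294.32066793  40.        ] 16.34913855704234 126.43634323813937
((456.774658203125, 292.3898620605469), (130.80368041992188, 28.6314697265625), 17.75294303894043)
```

Call:
{"method": "send_rows", "body": {"motion": [{"tx": 0,"ty": 0,"tz": 0.04,"rx": 0,"ry": 0,"rz": -0.265,"gripper": -0.3},{"tx": 0,"ty": 0,"tz": 0.04,"rx": 0,"ry": 0,"rz": -0.265,"gripper": -0.3},{"tx": 0,"ty": 0,"tz": 0.04,"rx": 0,"ry": 0,"rz": -0.265,"gripper": -0.3},{"tx": 0,"ty": 0,"tz": 0.04,"rx": 0,"ry": 0,"rz": -0.265,"gripper": -0.3},{"tx": -0.01,"ty": 0.012,"tz": 0.04,"rx": 0,"ry": 0,"rz": 0,"gripper": -0.3},{"tx": 0,"ty": 0,"tz": 0,"rx": 0,"ry": 0,"rz": 0,"gripper": -0.3}]}}

```text
time_s: 2.5
ee_pos: [456.4, 293.2, 112.8]
ee_rot: [-180.0, -0.2, -162.4]
force: [0.5, -0.1, -0.5]
gripper_width: 59.0
gripper_force: 0.0
```

Run:
```python
from h import *
c=cam("wrist"); save(c["im"],"w3.png",1.5); s=env.state(); print(s["ee_pos"],s["ee_rot"],s["gripper_width"],s["time_s"])
print(lev(c,40,(256.,200.)))
```

```text
[457.07662603 293.2892085  113.82144849] [-1.79987544e+02 -6.56724785e-02 -1.62401803e+02] 59.45782693794872 2.55
((447.44866943359375, 288.5585021972656), (110.86709594726562, 26.70648765563965), 17.532028198242188)
```

Call:
{"method": "send_rows", "body": {"grip_force": 20, "motion": [{"tx": 0,"ty": 0,"tz": 0.094,"rx": 0,"ry": 0,"rz": 0,"gripper": -0.3},{"tx": 0,"ty": 0,"tz": 0.094,"rx": 0,"ry": 0,"rz": 0,"gripper": -0.3},{"tx": 0,"ty": 0,"tz": 0,"rx": 0,"ry": 0,"rz": 0,"gripper": 1},{"tx": 0,"ty": 0,"tz": 0,"rx": 0,"ry": 0,"rz": 0,"gripper": 1},{"tx": 0,"ty": 0,"tz": 0,"rx": 0,"ry": 0,"rz": 0,"gripper": 1},{"tx": 0,"ty": 0,"tz": 0,"rx": 0,"ry": 0,"rz": 0,"gripper": 1},{"tx": 0,"ty": 0,"tz": 0,"rx": 0,"ry": 0,"rz": 0,"gripper": 1}]}}

```text
time_s: 3.42
ee_pos: [459.3, 293.0, 21.9]
ee_rot: [180.0, 0.2, -162.5]
force: [0.4, -2.1, 7.1]
gripper_width: 25.9
gripper_force: 20.0
```

Call:
{"method": "send_rows", "body": {"motion": [{"tx": 0,"ty": 0,"tz": -0.1,"rx": 0,"ry": 0,"rz": 0,"gripper": 1},{"tx": 0,"ty": 0,"tz": -0.12,"rx": 0,"ry": 0,"rz": 0,"gripper": 1},{"tx": 0,"ty": 0,"tz": -0.12,"rx": 0,"ry": 0,"rz": 0.3,"gripper": 1},{"tx": 0,"ty": 0,"tz": -0.12,"rx": 0,"ry": 0,"rz": 0.3,"gripper": 1},{"tx": 0,"ty": 0,"tz": 0,"rx": 0,"ry": 0,"rz": 0.33,"gripper": 1},{"tx": 0,"ty": 0,"tz": 0,"rx": 0,"ry": 0,"rz": 0.33,"gripper": 1},{"tx": 0,"ty": 0,"tz": 0,"rx": 0,"ry": 0,"rz": 0.33,"gripper": 1},{"tx": 0,"ty": 0,"tz": 0,"rx": 0,"ry": 0,"rz": 0.33,"gripper": 1},{"tx": 0,"ty": 0,"tz": 0,"rx": 0,"ry": 0,"rz": 0.33,"gripper": 1},{"tx": 0,"ty": 0,"tz": 0,"rx": 0,"ry": 0,"rz": 0.33,"gripper": 1},{"tx": 0,"ty": 0,"tz": 0,"rx": 0,"ry": 0,"rz": 0.33,"gripper": 1},{"tx": 0,"ty": 0,"tz": 0,"rx": 0,"ry": 0,"rz": 0.33,"gripper": 1}]}}

```text
time_s: 4.92
ee_pos: [457.5, 292.4, 249.8]
ee_rot: [-179.9, -0.0, 100.0]
force: [0.9, -0.3, -3.0]
gripper_width: 25.9
gripper_force: 20.0
```

Call:
{"method": "send_rows", "body": {"motion": [{"tx": 0,"ty": 0,"tz": 0,"rx": 0,"ry": 0,"rz": 0.33,"gripper": 1},{"tx": -0.09,"ty": 0.055,"tz": 0,"rx": 0,"ry": 0,"rz": 0,"gripper": 1},{"tx": -0.09,"ty": 0.055,"tz": 0,"rx": 0,"ry": 0,"rz": 0,"gripper": 1},{"tx": -0.09,"ty": 0.055,"tz": 0,"rx": 0,"ry": 0,"rz": 0,"gripper": 1},{"tx": -0.09,"ty": 0.055,"tz": 0,"rx": 0,"ry": 0,"rz": 0,"gripper": 1},{"tx": -0.09,"ty": 0.055,"tz": 0,"rx": 0,"ry": 0,"rz": 0,"gripper": 1},{"tx": -0.08,"ty": 0.055,"tz": 0,"rx": 0,"ry": 0,"rz": 0,"gripper": 1},{"tx": 0,"ty": 0,"tz": 0,"rx": 0,"ry": 0,"rz": 0,"gripper": 1},{"tx": 0,"ty": 0,"tz": 0,"rx": 0,"ry": 0,"rz": 0,"gripper": 1}]}}

```text
time_s: 6.05
ee_pos: [624.1, 29.1, 249.6]
ee_rot: [-179.9, -0.1, 90.4]
force: [0.0, 0.9, -3.7]
gripper_width: 25.7
gripper_force: 20.0
```

Run:
```python
from h import *
c=cam("wrist"); save(c["im"],"w4.png",1.5); s=env.state(); print(s["ee_pos"],s["ee_rot"],s["gripper_width"],s["time_s"],s["qpos"])
```

```text
[624.00762903  29.55292539 249.80446204] [-1.79938815e+02 -4.48196294e-02  9.04201206e+01] 25.872074660285005 6.1 [1.63192256e+00 2.18610022e+01 7.91068609e+01 4.69517973e-02
 7.90923640e+01 1.20286930e+00]
```

View pics/w4.png

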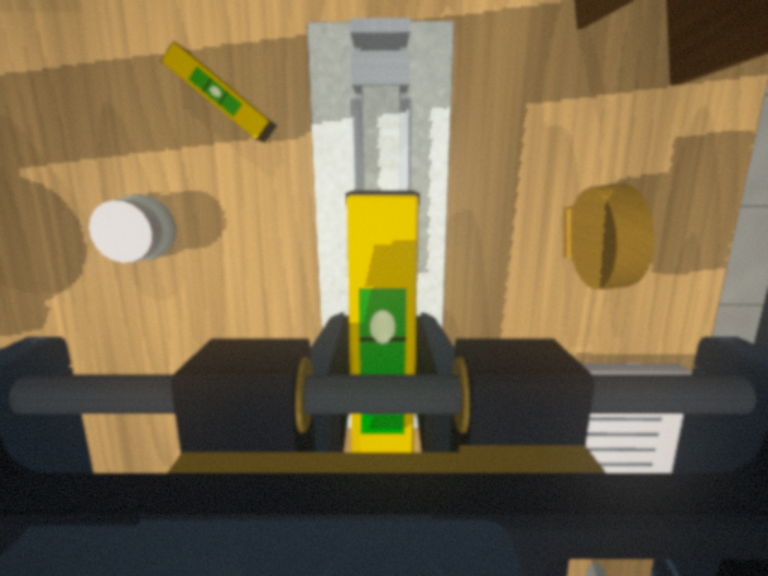

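The wrist view has the held level's front end at v=192, u 347–418, lined up with the slot. The slot rails run from (353,100) to (357,185) and (411,100) to (408,185). The strap is around v 50–88 and the board's far edge at v 22, u 308–453.

Run:
```python
from h import *
c=cam("wrist"); print(c["o"])
for n,u,v,z in (("farL",308,23,62),("farR",453,21,62),("L",322,320,60),("R",443,320,60),("rail",353,100,77),("rail",411,100,77),("rail",357,185,77),("rail",408,185,77),("strap/stop",380,17,108),("s",380,50,108),("s",380,88,108),("s",380,88,60),("levL",349,192,270),("levR",418,192,270),("levL",347,440,270),("levR",416,440,270)):
    print(n,onz(c,u/1.5,v/1.5,z).round(1))
save(c["im"][0:130,190:320],"z5.png",5)
g=cv2.cvtColor(c["im"],cv2.COLOR_RGB2GRAY); print(g[5:75,254])
```

```text
[622.92125739 102.56362309 419.62209926]
farL [566.6 214.7  62. ]
farR [675.3 216.7  62. ]
L [569.8 -20.9  60. ]
R [678.5 -20.1  60. ]
rail [600.7 159.1  77. ]
rail [644.2 159.3  77. ]
rail [603.2  97.2  77. ]
rail [643.4  97.5  77. ]
strap/stop [620.9 204.  108. ]
s [621.  184.7 108. ]
s [621.1 161.6 108. ]
s [620.8 170.7  60. ]
levL [611.5  97.9 270. ]
levR [635.4  98.  270. ]
levL [6.094e+02 1.000e-01 2.700e+02]
levR [6.374e+02 3.000e-01 2.700e+02]
[144 146 140 140 140 142 145 152 159 163 163 162 161 161 163 159 148 124
 106 104 101 101 101 100 102 100 101 102 116 142 156 161 163 162 166 167
 167 164 163 164 165 166 165 166 165 165 165 166 165 164 164 154 148 154
 156 161 158 157 155 158 161 159 161 161 162 163 163 163 163 165]
```

View pics/z5.png

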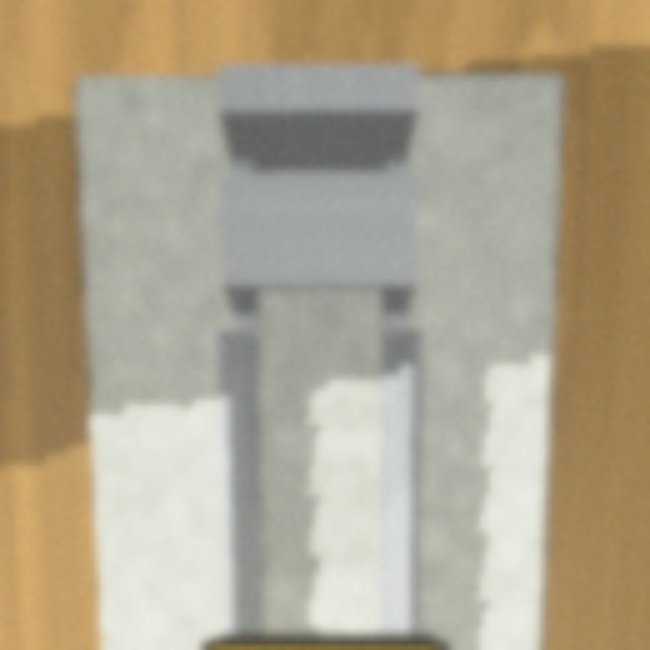

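The crop shows the end stop at native rows 12–22, its dark front face down to 33, and the strap at rows 34–57. That puts home near (622,130), and the board far edge at y≈215.5 agrees.

Call:
{"method": "send_rows", "body": {"motion": [{"tx": 0.052,"ty": -0.001,"tz": 0,"rx": 0,"ry": 0,"rz": -0.01,"gripper": 1},{"tx": 0.052,"ty": -0.001,"tz": 0.05,"rx": 0,"ry": 0,"rz": 0,"gripper": 1},{"tx": 0,"ty": 0,"tz": 0.09,"rx": 0,"ry": 0,"rz": 0,"gripper": 1},{"tx": 0,"ty": 0,"tz": 0.09,"rx": 0,"ry": 0,"rz": 0,"gripper": 1},{"tx": 0,"ty": 0,"tz": 0.06,"rx": 0,"ry": 0,"rz": 0,"gripper": 1},{"tx": 0,"ty": 0,"tz": 0.016,"rx": 0,"ry": 0,"rz": 0,"gripper": 1},{"tx": 0,"ty": 0,"tz": 0,"rx": 0,"ry": 0,"rz": 0,"gripper": 1},{"tx": 0,"ty": 0,"tz": 0,"rx": 0,"ry": 0,"rz": 0,"gripper": 1}]}}

```text
time_s: 7.15
ee_pos: [624.4, 81.1, 98.9]
ee_rot: [179.8, -0.0, 90.7]
force: [-0.2, 0.1, -3.1]
gripper_width: 25.7
gripper_force: 20.0
```

Run:
```python
from h import *
c=cam("wrist"); save(c["im"],"w6.png",1.5); s=env.state(); print(s["ee_pos"],s["ee_rot"],s["force"],s["torque"],s["time_s"])
```

```text
[624.37747378  80.99666775  98.76656147] [ 1.79808687e+02 -2.38124980e-02  9.07009537e+01] [ 0.20514362 -0.04864337 -3.66204364] [-0.1161933   0.0234272   0.01940123] 7.2
```

View pics/w6.png

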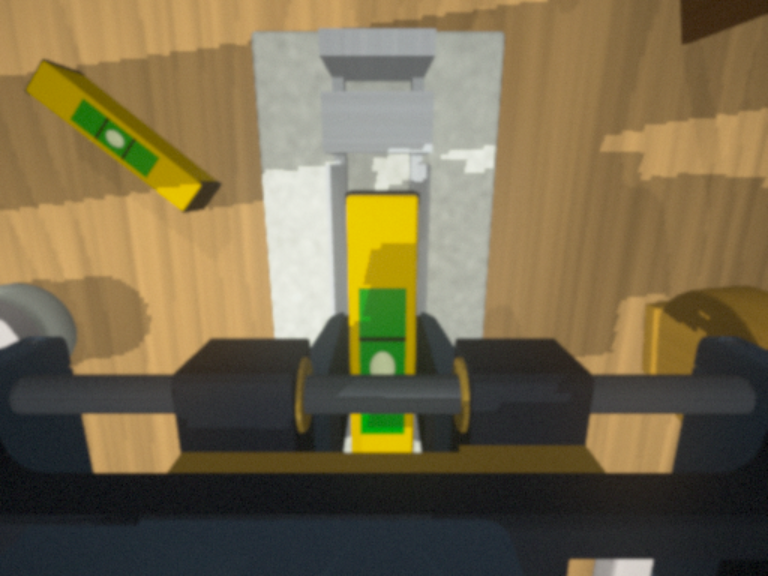

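The level hangs over the channel about 1 mm to the right of its centre line. The strap is at u 322–434, v 92–150, with the level's front at v=192, clear of it.

Call:
{"method": "send_rows", "body": {"motion": [{"tx": 0,"ty": -0.002,"tz": 0.012,"rx": 0,"ry": 0,"rz": 0,"gripper": 1},{"tx": 0,"ty": 0,"tz": 0.008,"rx": 0,"ry": 0,"rz": 0,"gripper": 1},{"tx": 0,"ty": 0,"tz": 0.004,"rx": 0,"ry": 0,"rz": 0,"gripper": 1},{"tx": 0,"ty": 0,"tz": 0,"rx": 0,"ry": 0,"rz": 0,"gripper": 1}]}}

```text
time_s: 7.7
ee_pos: [622.2, 80.4, 85.2]
ee_rot: [-180.0, 0.0, 90.7]
force: [-1.6, -1.1, -1.2]
gripper_width: 25.7
gripper_force: 20.0
```

Call:
{"method": "send_rows", "body": {"motion": [{"tx": 0,"ty": 0,"tz": 0.004,"rx": 0,"ry": 0,"rz": 0,"gripper": 1},{"tx": 0,"ty": 0,"tz": 0,"rx": 0,"ry": 0,"rz": 0,"gripper": 1}]}}

```text
time_s: 7.95
ee_pos: [622.6, 80.1, 83.9]
ee_rot: [179.9, 0.0, 90.7]
force: [-2.7, -2.8, 3.8]
gripper_width: 26.2
gripper_force: 20.0
```

Call:
{"method": "send_rows", "body": {"motion": [{"tx": 0,"ty": 0,"tz": 0.004,"rx": 0,"ry": 0,"rz": 0,"gripper": 1},{"tx": 0,"ty": 0,"tz": 0,"rx": 0,"ry": 0,"rz": 0,"gripper": 1}]}}

```text
time_s: 8.2
ee_pos: [622.9, 80.1, 83.8]
ee_rot: [179.9, 0.1, 90.7]
force: [-4.6, -4.5, 13.5]
gripper_width: 26.0
gripper_force: 20.0
```

Call:
{"method": "send_rows", "body": {"grip_force": 10, "motion": [{"tx": 0,"ty": 0,"tz": -0.004,"rx": 0,"ry": 0,"rz": 0,"gripper": 0.2},{"tx": 0,"ty": 0,"tz": 0,"rx": 0,"ry": 0,"rz": 0,"gripper": 0.2},{"tx": 0,"ty": 0,"tz": 0,"rx": 0,"ry": 0,"rz": 0,"gripper": 0.2},{"tx": 0,"ty": 0,"tz": 0,"rx": 0,"ry": 0,"rz": 0,"gripper": 1},{"tx": 0,"ty": 0,"tz": 0,"rx": 0,"ry": 0,"rz": 0,"gripper": 1},{"tx": 0,"ty": 0,"tz": 0,"rx": 0,"ry": 0,"rz": 0,"gripper": 1},{"tx": 0,"ty": 0,"tz": 0,"rx": 0,"ry": 0,"rz": 0,"gripper": 1}]}}

```text
time_s: 9.07
ee_pos: [622.1, 80.8, 82.6]
ee_rot: [-180.0, -0.0, 90.7]
force: [-0.4, -0.2, -1.8]
gripper_width: 26.3
gripper_force: 10.0
```

Run:
```python
from h import *
c=cam("wrist"); save(c["im"],"w7.png",1.5); s=env.state(); print(s["ee_pos"],s["ee_rot"],s["force"],s["torque"],s["time_s"])
print(lev(c,101,(256.,140.)))
```

```text
[622.1104959   80.74963367  82.60331059] [-1.79965371e+02 -6.43467305e-03  9.06900827e+01] [-0.04462949  0.5479236  -2.24200135] [-0.06946518  0.04023618 -0.01632254] 9.125
((620.8180541992188, 113.46430206298828), (26.190818786621094, 67.19723510742188), 0.6516053080558777)
```

View pics/w7.png

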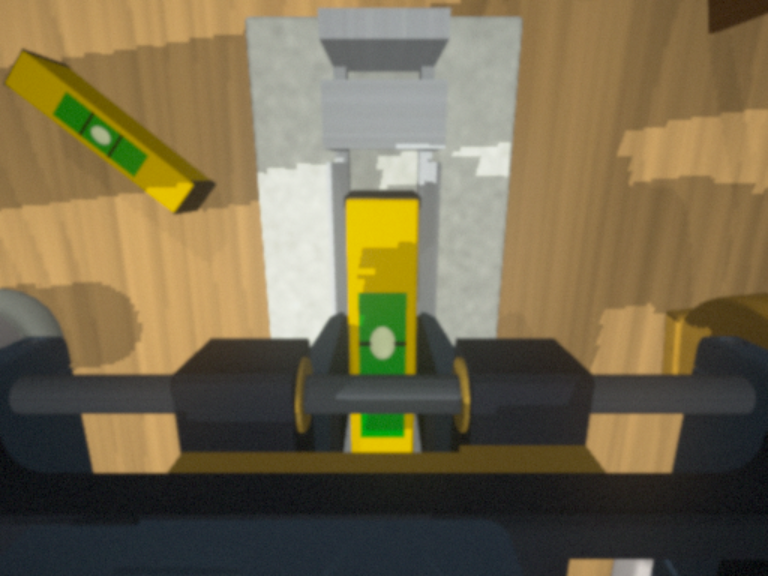

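The level now lies on the board in the channel, with the bubble on the front line (383,343), so the slope is about 0.03 rad. I'll slide it along the slot.

Call:
{"method": "send_rows", "body": {"motion": [{"tx": 0.02,"ty": 0,"tz": -0.0006,"rx": 0,"ry": 0,"rz": 0,"gripper": 1},{"tx": 0.02,"ty": 0,"tz": -0.0006,"rx": 0,"ry": 0,"rz": 0,"gripper": 1},{"tx": 0.02,"ty": 0,"tz": -0.0006,"rx": 0,"ry": 0,"rz": 0,"gripper": 1},{"tx": 0.02,"ty": 0,"tz": -0.0006,"rx": 0,"ry": 0,"rz": 0,"gripper": 1},{"tx": 0.006,"ty": 0,"tz": -0.0002,"rx": 0,"ry": 0,"rz": 0,"gripper": 1},{"tx": 0,"ty": 0,"tz": 0,"rx": 0,"ry": 0,"rz": 0,"gripper": 1}]}}

```text
time_s: 9.88
ee_pos: [621.8, 124.0, 84.2]
ee_rot: [-180.0, 0.0, 90.7]
force: [0.2, 0.2, -2.9]
gripper_width: 25.9
gripper_force: 10.0
```

Call:
{"method": "send_rows", "body": {"motion": [{"tx": 0.004,"ty": 0,"tz": 0,"rx": 0,"ry": 0,"rz": 0,"gripper": 1},{"tx": 0,"ty": 0,"tz": 0,"rx": 0,"ry": 0,"rz": 0,"gripper": 1}]}}

```text
time_s: 10.12
ee_pos: [621.8, 125.5, 84.3]
ee_rot: [180.0, -0.0, 90.7]
force: [-0.3, -0.8, -2.7]
gripper_width: 25.7
gripper_force: 10.0
```

Call:
{"method": "send_rows", "body": {"motion": [{"tx": 0.004,"ty": 0,"tz": 0,"rx": 0,"ry": 0,"rz": 0,"gripper": 1},{"tx": 0,"ty": 0,"tz": 0,"rx": 0,"ry": 0,"rz": 0,"gripper": 1}]}}

```text
time_s: 10.38
ee_pos: [621.8, 127.7, 84.3]
ee_rot: [180.0, -0.0, 90.7]
force: [0.2, -0.0, -3.2]
gripper_width: 25.9
gripper_force: 10.0
```

Call:
{"method": "send_rows", "body": {"motion": [{"tx": 0.004,"ty": 0,"tz": 0,"rx": 0,"ry": 0,"rz": 0,"gripper": 1},{"tx": 0,"ty": 0,"tz": 0,"rx": 0,"ry": 0,"rz": 0,"gripper": 1}]}}

```text
time_s: 10.62
ee_pos: [621.8, 127.9, 84.3]
ee_rot: [-180.0, 0.2, 90.7]
force: [0.1, -4.8, -1.9]
gripper_width: 26.1
gripper_force: 10.0
```

Call:
{"method": "send_rows", "body": {"motion": [{"tx": 0.004,"ty": 0,"tz": 0,"rx": 0,"ry": 0,"rz": 0,"gripper": 1},{"tx": 0,"ty": 0,"tz": 0,"rx": 0,"ry": 0,"rz": 0,"gripper": 1}]}}

```text
time_s: 10.88
ee_pos: [621.8, 128.2, 84.3]
ee_rot: [-180.0, 0.4, 90.8]
force: [-0.1, -9.9, -1.9]
gripper_width: 25.6
gripper_force: 10.0
```

Call:
{"method": "send_rows", "body": {"motion": [{"tx": 0.003,"ty": 0,"tz": 0,"rx": 0,"ry": 0,"rz": 0,"gripper": 1},{"tx": 0,"ty": 0,"tz": 0,"rx": 0,"ry": 0,"rz": 0,"gripper": 1}]}}

```text
time_s: 11.12
ee_pos: [621.8, 128.5, 84.2]
ee_rot: [-180.0, 0.5, 90.8]
force: [1.0, -13.9, -1.5]
gripper_width: 25.9
gripper_force: 10.0
```

Call:
{"method": "send_rows", "body": {"motion": [{"tx": 0,"ty": 0,"tz": 0,"rx": 0,"ry": 0,"rz": 0,"gripper": 0},{"tx": 0,"ty": 0,"tz": 0,"rx": 0,"ry": 0,"rz": 0,"gripper": 0},{"tx": 0,"ty": 0,"tz": 0,"rx": 0,"ry": 0,"rz": 0,"gripper": 0},{"tx": 0,"ty": 0,"tz": -0.05,"rx": 0,"ry": 0,"rz": 0,"gripper": 0},{"tx": -0.1,"ty": 0,"tz": -0.1,"rx": 0,"ry": 0,"rz": 0,"gripper": 0},{"tx": -0.12,"ty": 0,"tz": -0.05,"rx": 0,"ry": 0,"rz": 0,"gripper": 0},{"tx": -0.12,"ty": 0,"tz": 0,"rx": 0,"ry": 0,"rz": 0,"gripper": 0},{"tx": 0,"ty": 0,"tz": 0,"rx": 0,"ry": 0,"rz": 0,"gripper": 0},{"tx": 0,"ty": 0,"tz": 0,"rx": 0,"ry": 0,"rz": 0,"gripper": 0},{"tx": 0,"ty": 0,"tz": 0,"rx": 0,"ry": 0,"rz": 0,"gripper": 0},{"tx": 0,"ty": 0,"tz": 0,"rx": 0,"ry": 0,"rz": 0,"gripper": 0}]}}

```text
time_s: 12.5
ee_pos: [623.7, -27.3, 177.3]
ee_rot: [-180.0, -0.0, 90.8]
force: [1.1, -0.5, -0.3]
gripper_width: 45.7
gripper_force: 0.0
```

Run:
```python
from h import *
c=cam("wrist"); save(c["im"],"w8.png",1.5); s=env.state(); print(s["ee_pos"],s["ee_rot"],s["force"],s["time_s"])
r=lev(c,101,(256.,100.)); print(r)
S=cam("side"); 
for n,k in (("wrist",c),("side",S),("scene",cam("scene"))):
    m=cv2.inRange(cv2.cvtColor(k["im"],cv2.COLOR_RGB2HSV),(0,180,70),(7,255,255)); kk,l,st,ce=cv2.connectedComponentsWithStats(m)
    for i in range(1,kk):
        if st[i,4]>50: print(n,st[i],ce[i].round(1),onz(k,*ce[i],85).round(1))
```

```text
[623.64275534 -27.47730317 177.29396318] [-1.79983181e+02 -1.29798879e-02  9.07854381e+01] [-0.40367914 -0.02184211 -0.22084947] 12.55
((621.6231079101562, 99.09613037109375), (25.500154495239258, 68.97652435302734), 0.22403287887573242)
side [297 212  14  11 125] [303.6 216.9] [620.1 -91.1  85. ]
scene [191 192  15  14 140] [198.1 198.6] [630.2 -77.7  85. ]
```

View pics/w8.png

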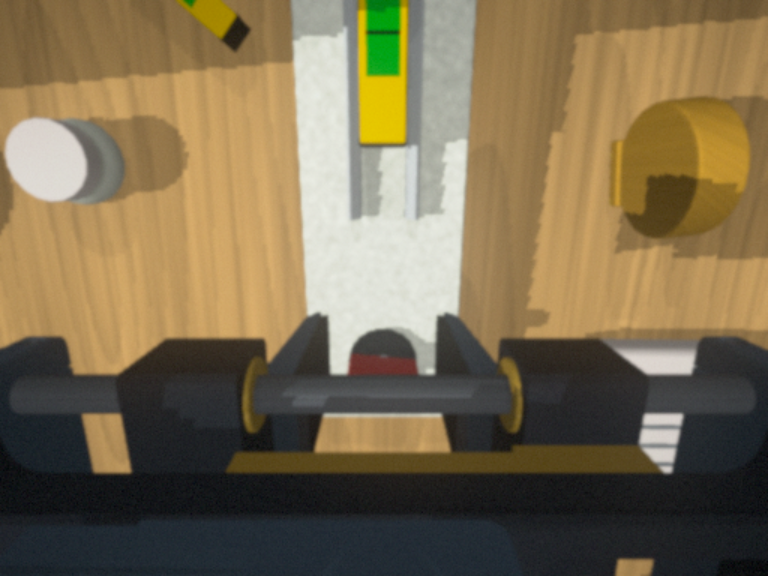

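The level sits home with its rear end at (383,145). The knob is at about (383,365), with its bar across the board. I'll turn the tool to yaw 180 above the knob.

Call:
{"method": "send_rows", "body": {"motion": [{"tx": -0.11,"ty": 0,"tz": 0,"rx": 0,"ry": 0,"rz": 0,"gripper": 0},{"tx": 0,"ty": 0,"tz": 0,"rx": 0,"ry": 0,"rz": -0.33,"gripper": 0},{"tx": 0,"ty": 0,"tz": 0,"rx": 0,"ry": 0,"rz": -0.33,"gripper": 0},{"tx": 0,"ty": 0,"tz": 0,"rx": 0,"ry": 0,"rz": -0.33,"gripper": 0},{"tx": 0,"ty": 0,"tz": 0,"rx": 0,"ry": 0,"rz": -0.33,"gripper": 0},{"tx": 0,"ty": 0,"tz": 0,"rx": 0,"ry": 0,"rz": -0.33,"gripper": 0},{"tx": 0,"ty": 0,"tz": 0,"rx": 0,"ry": 0,"rz": -0.33,"gripper": 0},{"tx": 0,"ty": 0,"tz": 0,"rx": 0,"ry": 0,"rz": -0.33,"gripper": 0},{"tx": 0,"ty": 0,"tz": 0,"rx": 0,"ry": 0,"rz": -0.33,"gripper": 0},{"tx": 0,"ty": 0,"tz": 0,"rx": 0,"ry": 0,"rz": -0.33,"gripper": 0},{"tx": 0,"ty": 0,"tz": 0,"rx": 0,"ry": 0,"rz": 0,"gripper": 0},{"tx": 0,"ty": 0,"tz": 0,"rx": 0,"ry": 0,"rz": 0,"gripper": 0}]}}

```text
time_s: 14.15
ee_pos: [624.3, -83.5, 177.5]
ee_rot: [180.0, -0.0, 179.7]
force: [0.1, -0.6, -0.9]
gripper_width: 46.0
gripper_force: 0.0
```

Run:
```python
from h import *
c=cam("wrist"); save(c["im"],"w9.png",1.5); s=env.state(); print(s["ee_pos"],s["ee_rot"],s["qpos"],s["time_s"])
m=cv2.inRange(cv2.cvtColor(c["im"],cv2.COLOR_RGB2HSV),(0,150,60),(8,255,255)); cs,_=cv2.findContours(m,cv2.RETR_EXTERNAL,cv2.CHAIN_APPROX_NONE)
for k in cs:
    if cv2.contourArea(k)>50:
        print(cv2.boundingRect(k),cv2.minAreaRect(np.array([onz(c,*p[0],97)[:2] for p in k],np.float32)))
```

```text
[624.32945908 -83.55274335 177.45615544] [ 1.79993427e+02 -1.64944182e-05  1.79687188e+02] [-8.67205888e+00  2.45786727e+01  8.52803858e+01  6.91197313e-03
  7.01419135e+01 -9.83615951e+01] 14.2
(244, 170, 17, 53) ((620.5702514648438, -85.37977600097656), (13.060025215148926, 49.80072021484375), 84.86949157714844)
```

View pics/w9.png

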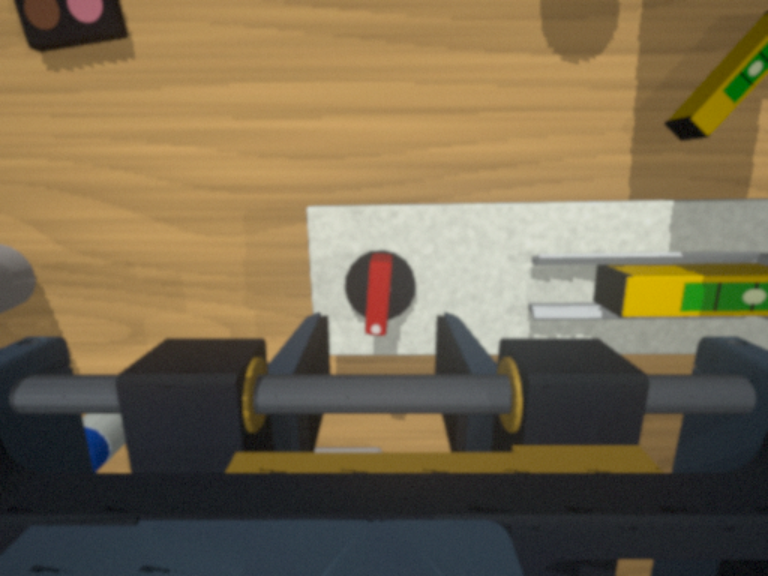

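The knob bar is centred near (378,292), turned about 5° clockwise, and the bubble sits over the far line at (755,296). I'll grasp the bar.

Call:
{"method": "send_rows", "body": {"grip_force": 30, "motion": [{"tx": 0.0036,"ty": -0.003,"tz": 0.04,"rx": 0,"ry": 0,"rz": 0.167,"gripper": 0},{"tx": 0,"ty": 0,"tz": 0.075,"rx": 0,"ry": 0,"rz": 0,"gripper": 0},{"tx": 0,"ty": 0,"tz": 0.075,"rx": 0,"ry": 0,"rz": 0,"gripper": 0},{"tx": 0,"ty": 0,"tz": 0.023,"rx": 0,"ry": 0,"rz": 0,"gripper": 0},{"tx": 0,"ty": 0,"tz": 0,"rx": 0,"ry": 0,"rz": 0,"gripper": 0},{"tx": 0,"ty": 0,"tz": 0,"rx": 0,"ry": 0,"rz": 0,"gripper": 1},{"tx": 0,"ty": 0,"tz": 0,"rx": 0,"ry": 0,"rz": 0,"gripper": 1},{"tx": 0,"ty": 0,"tz": 0,"rx": 0,"ry": 0,"rz": 0,"gripper": 1},{"tx": 0,"ty": 0,"tz": 0,"rx": 0,"ry": 0,"rz": 0,"gripper": 1}]}}

```text
time_s: 15.32
ee_pos: [622.8, -85.4, 71.8]
ee_rot: [-180.0, 0.1, 174.8]
force: [0.3, -1.2, 2.7]
gripper_width: 14.4
gripper_force: 29.9
```

Call:
{"method": "send_rows", "body": {"motion": [{"tx": 0,"ty": 0,"tz": -0.0025,"rx": 0,"ry": 0,"rz": 0.235,"gripper": 1},{"tx": 0,"ty": 0,"tz": -0.0025,"rx": 0,"ry": 0,"rz": 0.235,"gripper": 1},{"tx": 0,"ty": 0,"tz": -0.0025,"rx": 0,"ry": 0,"rz": 0.235,"gripper": 1},{"tx": 0,"ty": 0,"tz": -0.0025,"rx": 0,"ry": 0,"rz": 0.235,"gripper": 1},{"tx": 0,"ty": 0,"tz": -0.0025,"rx": 0,"ry": 0,"rz": 0.235,"gripper": 1},{"tx": 0,"ty": 0,"tz": -0.0025,"rx": 0,"ry": 0,"rz": 0.235,"gripper": 1},{"tx": 0,"ty": 0,"tz": -0.0025,"rx": 0,"ry": 0,"rz": 0.235,"gripper": 1},{"tx": 0,"ty": 0,"tz": 0,"rx": 0,"ry": 0,"rz": 0,"gripper": 1},{"tx": 0,"ty": 0,"tz": 0,"rx": 0,"ry": 0,"rz": 0,"gripper": 1}]}}

```text
time_s: 16.45
ee_pos: [622.9, -83.5, 80.0]
ee_rot: [179.9, -0.1, 125.4]
force: [0.3, 5.0, 1.9]
gripper_width: 14.1
gripper_force: 30.0
```

Call:
{"method": "send_rows", "body": {"motion": [{"tx": 0,"ty": 0,"tz": 0,"rx": 0,"ry": 0,"rz": 0,"gripper": 0},{"tx": 0,"ty": 0,"tz": 0,"rx": 0,"ry": 0,"rz": 0,"gripper": 0},{"tx": 0,"ty": 0,"tz": 0,"rx": 0,"ry": 0,"rz": 0,"gripper": 0},{"tx": 0,"ty": 0,"tz": -0.1,"rx": 0,"ry": 0,"rz": 0,"gripper": 0},{"tx": 0,"ty": 0,"tz": -0.1,"rx": 0,"ry": 0,"rz": 0.29,"gripper": 0},{"tx": 0,"ty": 0,"tz": -0.1,"rx": 0,"ry": 0,"rz": 0.29,"gripper": 0},{"tx": 0,"ty": 0,"tz": 0,"rx": 0,"ry": 0,"rz": 0.29,"gripper": 1},{"tx": 0,"ty": 0,"tz": 0,"rx": 0,"ry": 0,"rz": 0.29,"gripper": 1},{"tx": 0.1,"ty": 0,"tz": 0,"rx": 0,"ry": 0,"rz": 0,"gripper": 1},{"tx": 0.1,"ty": 0,"tz": 0,"rx": 0,"ry": 0,"rz": 0,"gripper": 1},{"tx": 0.1,"ty": 0,"tz": 0,"rx": 0,"ry": 0,"rz": 0,"gripper": 1},{"tx": 0,"ty": 0,"tz": 0,"rx": 0,"ry": 0,"rz": 0,"gripper": 1}]}}

```text
time_s: 17.95
ee_pos: [620.6, 67.7, 229.6]
ee_rot: [-180.0, -0.0, 90.9]
force: [-0.2, -0.2, -0.2]
gripper_width: 0.8
gripper_force: 0.0
```

Call:
{"method": "send_rows", "body": {"grip_force": 30, "motion": [{"tx": 0,"ty": 0,"tz": 0,"rx": 0,"ry": 0,"rz": 0,"gripper": 1},{"tx": 0,"ty": 0,"tz": 0,"rx": 0,"ry": 0,"rz": 0,"gripper": 1},{"tx": 0,"ty": 0,"tz": 0,"rx": 0,"ry": 0,"rz": 0,"gripper": 1},{"tx": 0,"ty": 0,"tz": 0,"rx": 0,"ry": 0,"rz": 0,"gripper": 1},{"tx": 0,"ty": 0,"tz": 0,"rx": 0,"ry": 0,"rz": 0,"gripper": 1},{"tx": 0,"ty": 0,"tz": 0,"rx": 0,"ry": 0,"rz": 0,"gripper": 1},{"tx": 0,"ty": 0,"tz": 0,"rx": 0,"ry": 0,"rz": 0,"gripper": 1},{"tx": 0,"ty": 0,"tz": 0,"rx": 0,"ry": 0,"rz": 0,"gripper": 1}]}}

```text
time_s: 18.95
ee_pos: [620.9, 64.9, 229.7]
ee_rot: [180.0, -0.0, 90.6]
force: [-0.3, -0.4, -0.9]
gripper_width: 0.6
gripper_force: 0.0
```

Run:
```python
from h import *
c=cam("wrist"); s=env.state(); print(s["ee_pos"],s["ee_rot"],s["force"],s["time_s"],s["gripper_width"])
save(c["im"][0:200,170:340],"w10.png",3)
im=c["im"]; hsv=cv2.cvtColor(im,cv2.COLOR_RGB2HSV)
g=cv2.inRange(hsv,(40,120,50),(75,255,255)); y=cv2.inRange(hsv,(22,150,100),(34,255,255)); 
for nm,m in(("green",g),("yel",y)):
    k,l,st,ce=cv2.connectedComponentsWithStats(m)
    for i in range(1,k):
        if st[i,4]>15: x,yy,w,h,a=st[i]; print(nm,st[i],onz(c,x+w/2,yy,103).round(1)[:2],onz(c,x+w/2,yy+h,103).round(1)[:2])
```

```text
[620.84302868  64.88870337 229.71942293] [-1.79999529e+02 -5.07182494e-03  9.06334777e+01] [0.87913098 0.29228007 0.1191022 ] 19.0 0.48919198485983045
green [125  73  35  31 317] [509.5 179.9] [506.8 151. ]
green [248  94  17  62 893] [621.2 161.7] [621.9  99.9]
yel [ 106   56   75   64 1156] [511.8 195.2] [506.4 135.4]
yel [243  57  27  10 255] [620.8 195.4] [620.9 186.5]
yel [ 244   91   25   97 1257] [621.1 164.5] [622.4  65.3]
```

View pics/w10.png

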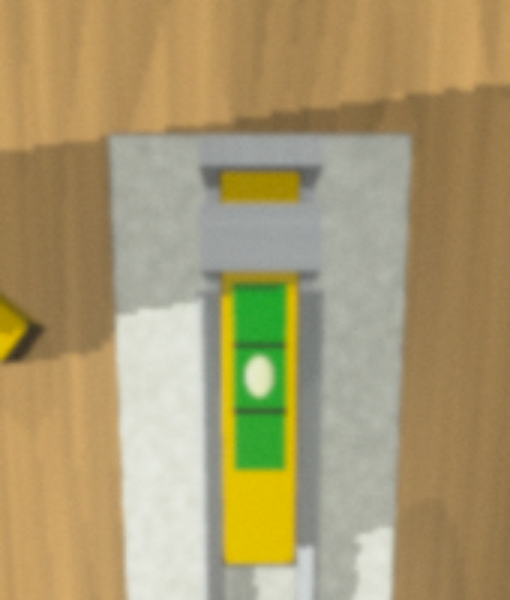

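The bubble (260,377 in the crop) is midway between the lines (344 and 411), and the level is home, spanning y 65–195. Next I press on the plain near end.

Call:
{"method": "send_rows", "body": {"motion": [{"tx": 0.03,"ty": 0.002,"tz": 0,"rx": 0,"ry": 0,"rz": 0,"gripper": 1},{"tx": 0,"ty": 0,"tz": 0.1,"rx": 0,"ry": 0,"rz": 0,"gripper": 1},{"tx": 0,"ty": 0,"tz": 0.1,"rx": 0,"ry": 0,"rz": 0,"gripper": 1},{"tx": 0,"ty": 0,"tz": 0.03,"rx": 0,"ry": 0,"rz": 0,"gripper": 1},{"tx": 0,"ty": 0,"tz": 0,"rx": 0,"ry": 0,"rz": 0,"gripper": 1},{"tx": 0,"ty": 0,"tz": 0,"rx": 0,"ry": 0,"rz": 0,"gripper": 1}]}}

```text
time_s: 19.75
ee_pos: [623.3, 80.2, 116.9]
ee_rot: [179.8, -0.0, 90.6]
force: [-0.1, -0.2, 0.2]
gripper_width: 0.6
gripper_force: 0.0
```

Call:
{"method": "send_rows", "body": {"motion": [{"tx": 0,"ty": 0,"tz": 0.006,"rx": 0,"ry": 0,"rz": 0,"gripper": 1},{"tx": 0,"ty": 0,"tz": 0.006,"rx": 0,"ry": 0,"rz": 0,"gripper": 1},{"tx": 0,"ty": 0,"tz": 0,"rx": 0,"ry": 0,"rz": 0,"gripper": 1}]}}

```text
time_s: 20.12
ee_pos: [621.6, 79.8, 108.8]
ee_rot: [-180.0, -0.0, 90.6]
force: [0.7, -0.1, -0.5]
gripper_width: 0.5
gripper_force: 0.0
```

Call:
{"method": "send_rows", "body": {"motion": [{"tx": 0,"ty": 0,"tz": 0.004,"rx": 0,"ry": 0,"rz": 0,"gripper": 1},{"tx": 0,"ty": 0,"tz": 0,"rx": 0,"ry": 0,"rz": 0,"gripper": 1}]}}

```text
time_s: 20.38
ee_pos: [621.6, 79.8, 106.5]
ee_rot: [-180.0, -0.0, 90.6]
force: [0.4, 0.0, 0.8]
gripper_width: 0.4
gripper_force: 0.0
```

Call:
{"method": "send_rows", "body": {"motion": [{"tx": 0,"ty": 0,"tz": 0.004,"rx": 0,"ry": 0,"rz": 0,"gripper": 1},{"tx": 0,"ty": 0,"tz": 0,"rx": 0,"ry": 0,"rz": 0,"gripper": 1}]}}

```text
time_s: 20.62
ee_pos: [622.1, 79.9, 105.9]
ee_rot: [179.9, -0.0, 90.6]
force: [-2.0, -0.4, 5.0]
gripper_width: 0.7
gripper_force: 2.4
```

Call:
{"method": "send_rows", "body": {"motion": [{"tx": 0,"ty": 0,"tz": 0.003,"rx": 0,"ry": 0,"rz": 0,"gripper": 1},{"tx": 0,"ty": 0,"tz": 0,"rx": 0,"ry": 0,"rz": 0,"gripper": 1}]}}

```text
time_s: 20.88
ee_pos: [622.5, 79.9, 105.8]
ee_rot: [179.8, -0.0, 90.6]
force: [-2.1, -0.9, 10.4]
gripper_width: 0.5
gripper_force: 5.4
```

Call:
{"method": "send_rows", "body": {"motion": [{"tx": 0,"ty": 0,"tz": 0.001,"rx": 0,"ry": 0,"rz": 0,"gripper": 1},{"tx": 0,"ty": 0,"tz": 0,"rx": 0,"ry": 0,"rz": 0,"gripper": 1},{"tx": 0,"ty": 0,"tz": 0,"rx": 0,"ry": 0,"rz": 0,"gripper": 1},{"tx": 0,"ty": 0,"tz": 0,"rx": 0,"ry": 0,"rz": 0,"gripper": 1},{"tx": 0,"ty": 0,"tz": 0,"rx": 0,"ry": 0,"rz": 0,"gripper": 1},{"tx": 0,"ty": 0,"tz": 0,"rx": 0,"ry": 0,"rz": 0,"gripper": 1},{"tx": 0,"ty": 0,"tz": 0,"rx": 0,"ry": 0,"rz": 0,"gripper": 1},{"tx": 0,"ty": 0,"tz": 0,"rx": 0,"ry": 0,"rz": 0,"gripper": 1},{"tx": 0,"ty": 0,"tz": 0,"rx": 0,"ry": 0,"rz": 0,"gripper": 1},{"tx": 0,"ty": 0,"tz": 0,"rx": 0,"ry": 0,"rz": 0,"gripper": 1}]}}

```text
time_s: 22.12
ee_pos: [622.7, 79.9, 105.7]
ee_rot: [179.8, -0.0, 90.6]
force: [-2.2, -0.7, 13.4]
gripper_width: 0.5
gripper_force: 6.5
```

Run:
```python
from h import *
c=cam("wrist"); s=env.state(); print(s["ee_pos"],s["force"],s["time_s"])
im=c["im"]; u=int(proj(c,(621.5,130,103))[0])
col=im[:,u-2:u+3].mean(1).astype(int); edge=im[:,u+6:u+9].mean(1).astype(int)
v0=int(proj(c,(621.5,165,103))[1]);v1=int(proj(c,(621.5,95,103))[1])
for v in range(max(v0,0),min(v1,384),2): print(v,onz(c,u,v,103)[1].round(1),col[v],edge[v])
```

```text
[622.62651985  79.86151193 105.72999408] [-2.77058042 -1.12123999 12.84309403] 22.175
97 165.1 [154 139  80] [155 138  82]
99 164.0 [179 152  14] [178 151   4]
101 162.9 [212 180   0] [202 179   0]
103 161.8 [131 165  32] [109 163  33]
105 160.7 [ 40 157  44] [ 35 155  39]
107 159.6 [ 37 155  44] [ 34 155  43]
109 158.4 [ 36 163  44] [ 34 162  45]
111 157.3 [ 32 163  43] [ 33 164  42]
113 156.2 [ 36 165  43] [ 31 163  38]
115 155.0 [ 34 165  42] [ 34 164  42]
117 153.9 [ 32 163  41] [ 35 165  40]
119 152.8 [ 36 164  44] [ 32 163  39]
121 151.6 [ 35 164  43] [ 34 164  41]
123 150.5 [ 33 164  40] [ 35 164  40]
125 149.3 [ 34 163  42] [ 32 162  37]
127 148.2 [ 38 165  43] [ 36 164  41]
129 147.0 [ 33 164  40] [ 36 164  39]
131 145.8 [ 38 163  42] [ 37 165  44]
133 144.7 [ 38 164  41] [ 36 164  39]
135 143.5 [ 42 163  46] [ 39 162  39]
137 142.3 [ 49 109  44] [ 47 106  40]
139 141.1 [ 51 103  44] [ 51 106  46]
141 139.9 [ 41 161  41] [ 38 161  38]
143 138.7 [115 183  97] [ 40 165  42]
145 137.5 [213 227 175] [ 63 165  57]
147 136.3 [227 233 194] [122 178 102]
149 135.1 [229 234 197] [163
[... 443 characters left out ...]
108  44] [ 52 103  41]
175 119.0 [ 52 112  42] [ 52 113  42]
177 117.8 [ 43 160  40] [ 43 159  37]
179 116.5 [ 43 163  42] [ 45 164  40]
181 115.2 [ 43 163  41] [ 41 162  37]
183 113.9 [ 44 164  41] [ 42 162  37]
185 112.6 [ 42 162  39] [ 40 162  35]
187 111.3 [ 44 163  40] [ 40 163  37]
189 110.0 [ 41 163  37] [ 42 162  38]
191 108.7 [ 41 163  40] [ 41 163  40]
193 107.4 [ 42 163  38] [ 37 162  34]
195 106.1 [ 40 162  39] [ 42 163  37]
197 104.8 [ 41 161  39] [ 38 162  33]
199 103.5 [ 39 161  37] [ 37 161  34]
201 102.2 [ 38 161  38] [ 37 161  35]
203 100.8 [ 44 162  38] [ 42 161  32]
205 99.5 [119 157  26] [118 157  26]
207 98.1 [174 149   2] [155 136  25]
209 96.8 [157 133  14] [96 91 55]
```

Bubble centre is at 131.9 and the lines' middle at 130.6, so it is about 1.3 mm off, within the lines. The press is about 13 N.

```bash
python3 -c "
from workcell import env
print(env.job_done())"
```

```text
the job is handed in; nothing more can be done
None
```

I handed the job in at about 22 s, with the level home under the strap, the bubble about 1.3 mm off centre between the lines, and the fingers pressing down at about 13 N; the hand-in call gave no pass or fail.

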